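# Vent the vacuum chamber past its lockout and open it

## Task

The dish in the bench vacuum chamber has finished drying: vent the chamber and open it. Lift the sprung lockout collar on the lever, push the lever away from you past the gate tooth to the vent position and let the collar drop fully home behind the tooth; that takes the hook off the lid, so then raise the lid by its front tab until it stands wide open by itself. Leave the dish in the chamber, keep clear of the gauge behind the lever and do not disturb the things standing round it.

Things in the scene. Friction and masses are not known exactly. Their poses are not given: they have to be found in the camera images.
- chamber: Bench vacuum chamber, a fixed grey instrument, 200 x 265 mm. Origin at the centre of its underside; x points to its back (away from the robot), y to its left, z up. In mm: chamber with clear-window lid at x -70..70, y -125..15, lid top 94 high; upright gate disc and lever on the left, pivot at (20, 100, 58); a valve block 81 high beside the disc at x -4..58, y 60..86.
- gauge: Round dial gauge, 80 mm wide, 28 mm deep, on a brass riser close behind and above the lever, facing the robot; delicate. Origin at the centre of the dial's face, axes as the chamber's. A hand held upright on the collar strikes it as the lever nears vent: keep the hand leaning back 25 to 40 degrees towards the robot, much as the lever does, and turn it with the lever.
- lever_pivot (a point): Axis of the lever, at the centre of the steel gate disc (92 mm wide, 8 mm thick, upright, lying in the chamber's x-z plane). The lever swings in that plane, about the chamber's y axis. It is a steel fork 20 mm wide over the disc, then a 9 mm rod with a small black end cap, 14 mm wide, whose top is 108 mm from this point.
- gate_tooth (a point): Top of the gate tooth, a steel block 6 mm wide standing 8.5 mm proud of the disc's rim; it bars the way of the collar's tongue between pump and vent. Two lower shoulders mark the ends of the lever's travel.
- collar_grip (a point): Centre of the lockout collar, a dark ribbed steel sleeve 26 mm in diameter and 28 mm long round the lever below its end cap; 71 mm from the pivot along the lever when down, 85 mm when lifted. The cap's top is 37 mm past this point (collar down). Pinch it from both sides along the chamber's y; beside it is 40 mm of room each way.
- lever (a joint): Lever angle, rad: 0 = pump, leaning 0.84 rad from vertical towards the robot (chamber's -x); grows as it is pushed away, to 0.42 = vent (leaning 0.42). Starts at 0 to 0.06. It moves stiffly (0.1 N m) and stays where left. With the collar down the tooth stops it at about 0.08; once past, the dropped collar holds it within 0.34 to 0.42.
- collar (a joint): Lift of the collar along the lever, m: 0 = down (home), 0.014 = fully up. A spring presses it down with 1.5 N at 0 and 3 N fully up. Its tongue clears the gate tooth above 0.0065: lift it nearly to the top and keep it up until the lever is past.
- lid (a joint): Lid angle, rad: 0 = shut, 1.35 = fully open; the front edge rises, the hinge is at the back. The friction hinge holds it at any angle; raising it takes about 5 N at the tab. Until the lever is at vent, a steel hook on the lever's shaft reaches over a lug on the lid's left edge and holds it shut.
- lid_tab_grip (a point): Grip point of the black lift tab that sticks out 39 mm from the middle of the lid's front edge: 22 mm wide (chamber's y), 10 mm thick; this point is at mid-thickness, 14 mm from its front end and 28 mm in front of the chamber's wall, 89 mm above the worktop when shut, 174 mm from the hinge axis. Pinch it across its width from above.
- lid_hinge (a point): Middle of the lid's hinge axis (along the chamber's y), at the back of the chamber, 86 mm above the worktop.
- dish_mid (a point): Centre of the clear dish, 60 mm wide and 15 mm high, lying inside the chamber, seen through the lid.
- bottle_mid (a point): Bystander: centre of a small capped bottle 45 mm wide, 90 mm tall, standing in front of the bench instrument to the right of the chamber.
- timer_mid (a point): Bystander: centre of a small white bench timer 52 x 66 x 16 mm, lying right of the chamber's front.
- forceps_mid (a point): Bystander: centre of steel forceps 131 mm long, 8 mm high, lying near the worktop's front edge right of the chamber.

How it is judged:
By the outcome, as a careful person would: the job done as asked, in the order asked, and still so for the second after the job is handed in, with the robot touching nothing.
It also fails if it takes over 58 s, if anything falls off the work surface, if the arm or the gripper's body presses on something with over 40 N, if the wrist force passes 120 N, or if a joint passes its speed limit or range.

## Robot

A 6-joint arm with a two-finger parallel gripper is mounted at the origin on a cart in front of the work surface, level with it; the furniture and walls round the work are solid. World frame = base frame: x ahead of the robot, y to its left, z up, the work surface at z = 0. Lengths are in m, angles in rad, forces in N, time in s.
With the tool pointing down it reaches from about 0.275 to 0.825 m from the base axis. Payload 4.9 kg.
Tool frame: the origin (TCP) lies between the finger pads; the fingertips stand 14 mm ahead of it and the grasp point (between the pads) lies 5 mm behind it; z points along the fingers, y is the line along which they close (so a half turn about z gives the same grasp; the last joint's range is limited). The gripper opens to 85 mm and grips with 20 to 120 N. Pads are 22 mm wide; open, the fingers measure 114 mm over their backs; the gripper's body (76 mm by 85 mm) begins 54 mm behind the grasp point. The pads swing forward as they close: fully open they stand 13 mm farther back than shut.
Start: joints at [-1.327, 0.326, -0.193, 1.052, 0, 1.437], TCP at [0.203, -0.511, 0.245] pointing down, gripper open.
Joint ranges: [-2.65, 2.65], [-0.97, 1.79], [-1.3, 1.35], [-1.93, 2.1], [-1.47, 1.37], [-3.14, 3.14]. Speed limits (rad/s): [2.57, 2.57, 3.14, 3.14, 3.14, 3.14].

## Interface

Orientations are given as a unit quaternion [x, y, z, w].
In Python, from rig import monitor, viewer, job gives the robot as it stands.
- The arm moves only by the tool apply_moves, never from a script. Its argument "moves" is a list that holds one entry, the list of rows, each a list of 7 numbers: the shift along the tool's x, y, z each as a share of 10 cm, from -1 to 1, then the turn, a rotation vector about the tool's x, y, z each as a share of 30 degrees, from -1 to 1, then the opening in per cent of the stroke, from 0 (shut) to 100 (fully open). A call has 1 to 20 rows; each row is the pose to reach, as a shift and turn from the pose commanded when the call began, along the tool's axes at that moment; what a row does not reach only later rows make up. A row lasts 1/8 s, in which the tool goes at most 62.5 mm and 10.7 degrees, less where a joint would pass 70% of its speed; a pose out of reach is approached as far as the arm can. A call with a number of a shift or a turn outside -1 to 1 is refused whole. A call with a gripper value outside its range is refused whole. The fingers move at their own pace and stop on an object; "force" is the grip in N (left out, the last holds). Time passes only in rows, so rows that repeat a pose let the fingers close. It gives the time, the measured TCP pose, the force, the opening and the grip force at its end, in the units of the state.
- monitor.read_state(): the state, without advancing time (a new reading comes with each control period).
- viewer.grab_frame(name): name is "scene" or "side" or "wrist"; returns the picture (480x640x3 uint8, blue, green, red); there is no depth.
- viewer.camera_model(name): a dict with "vertical_fov" (degrees; the focal length in pixels is half the picture's height over the tangent of half this angle, whatever the lens; pixels are square), "cx", "cy" (the principal point, pixels), "extrinsics" (4x4, takes a point from camera to world coordinates). Camera axes: x right, y up, looking along -z (the intrinsics and any distortion apply to the point x, -y, -z); pixel columns grow to the right and rows downward; lengths in m; the calibration is good to about 2 mm. A picture is of the moment at which its call begins: read the wrist's pose just before it. camera_model takes no time and is no camera call; for the wrist camera it gives the pose at the moment of the call.
- job.hand_in(): hands the job in; it is judged then, once.
The state is a dict: "t": time; "q": joint angles; "joint_vel": joint speeds; "tau": joint torques, N m; "tcp_pos": TCP position; "tool_rot": TCP orientation; "wrist_force": force on the tool from outside, world axes, zero at the start; "moment": the same for the moment, N m; "grip_width": opening from 0.0 (shut) to 1.0 (fully open); "gripper_force": force on a finger pad.
Only numpy, scipy, OpenCV 4.12 (cv2) and the standard library are available. Lean on these libraries where they do the work, as an engineer would, in place of code of your own. Each camera call takes 0.05 s, during which the arm holds its last target. There are 200 camera calls.

## Working session

There is one attempt and no reset: what is moved stays moved. The work goes in short steps, Python scripts to look and compute and a tool call to move; the robot and the scene stay as the last step left them, time stands still between calls to the robot, and variables do not carry over. Pictures are saved under pics/ and viewed, at most 10 in all, crops included, and the job is handed in when it is done.

Besides the shell and the picture viewer there is one more tool, called after "Request:" in YAML: its name, and indented under it one key for each argument. apply_moves: Moves the arm, as the interface text tells. Its arguments: {"type":"object","properties":{"moves":{"type":"array","items":{"type":"array","items":{"type":"array","items":{"type":"number"}}}},"force":{"type":"number"}},"required":["moves"]}

```bash
mkdir -p pics; python3 - <<'E'
from rig import monitor, viewer
import cv2, numpy as np
np.set_printoptions(precision=4,suppress=True)
for n in ("scene","side"):
    cv2.imwrite(f"pics/{n}0.png",viewer.grab_frame(n)); m=viewer.camera_model(n); print(n,m)
s=monitor.read_state();print(s)
E
```

```text
scene {'vertical_fov': 47.64543532449599, 'cx': 314.12752114608674, 'cy': 250.9851793772083, 'extrinsics': array([[-0.699 ,  0.3946, -0.5963, -0.0019],
       [-0.7151, -0.3878,  0.5816,  0.7192],
       [-0.0017,  0.833 ,  0.5533,  0.6464],
       [ 0.    ,  0.    ,  0.    ,  1.    ]])}
side {'vertical_fov': 52.60135349124493, 'cx': 322.2303548553869, 'cy': 233.04099508454937, 'extrinsics': array([[-0.9215,  0.1971, -0.3347,  0.2013],
       [-0.388 , -0.4306,  0.8149,  0.9516],
       [ 0.0165,  0.8807,  0.4733,  0.5827],
       [ 0.    ,  0.    ,  0.    ,  1.    ]])}
{'t': 0.1, 'q': array([-1.3273,  0.3269, -0.1935,  1.052 ,  0.    ,  1.4366]), 'joint_vel': array([-0.0007, -0.0018,  0.0032, -0.0001, -0.0015, -0.001 ]), 'tau': array([  0.0003, -44.4239,  26.3039,   0.0079,  -0.0003,  -0.    ]), 'tcp_pos': array([ 0.2027, -0.5107,  0.2446]), 'tool_rot': array([ 0.9822,  0.1877, -0.    , -0.0008]), 'wrist_force': array([ 0.9306, -0.0948, -0.8536]), 'moment': array([-0.0488, -0.0539,  0.0422]), 'gripper_force': 0.0, 'grip_width': 0.9995537370705373}
```

View pics/scene0.png

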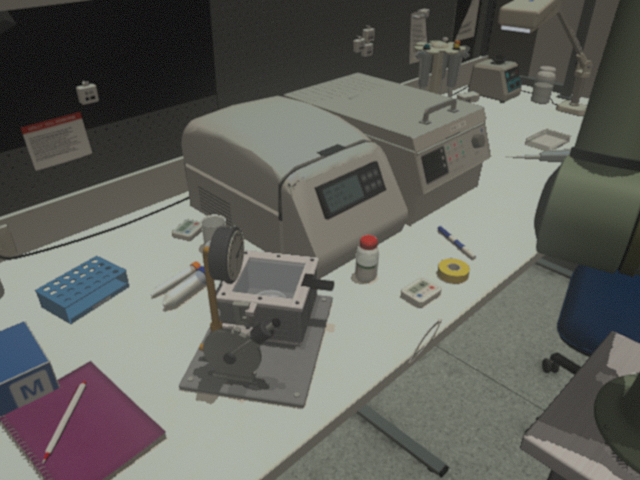

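View pics/side0.png

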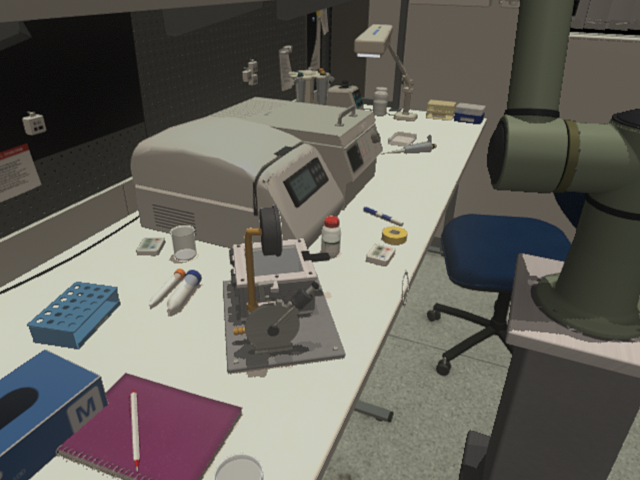

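The scene view shows the chamber plate at about (185-330, 290-400), with the collar near (268,328) and the tab at (318,285). In the side view the plate is at (225-340, 280-365), the collar at (305,295) and the tab at (316,257). I'll zoom in on both.

```bash
python3 - <<'E'
import cv2
for n,(x0,y0,x1,y1),k in (("scene",(175,215,345,405),3),("side",(215,200,350,370),3.5)):
    im=cv2.imread(f"pics/{n}0.png")[y0:y1,x0:x1]
    im=cv2.convertScaleAbs(im,alpha=1.6,beta=15)
    cv2.imwrite(f"pics/{n}0c.png",cv2.resize(im,None,fx=k,fy=k,interpolation=cv2.INTER_CUBIC))
E
```

```text
(no output)
```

View pics/scene0c.png

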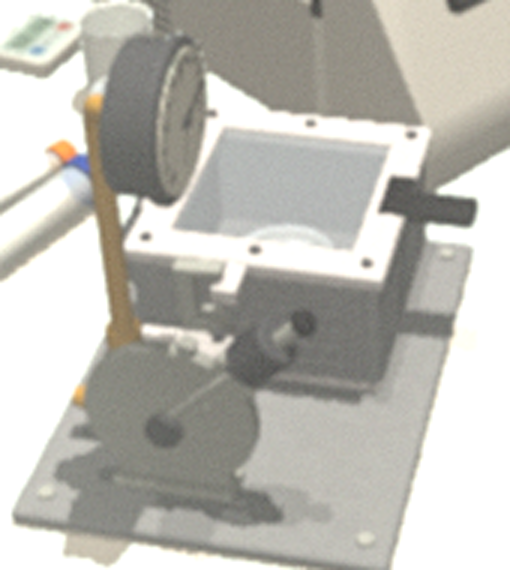

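View pics/side0c.png

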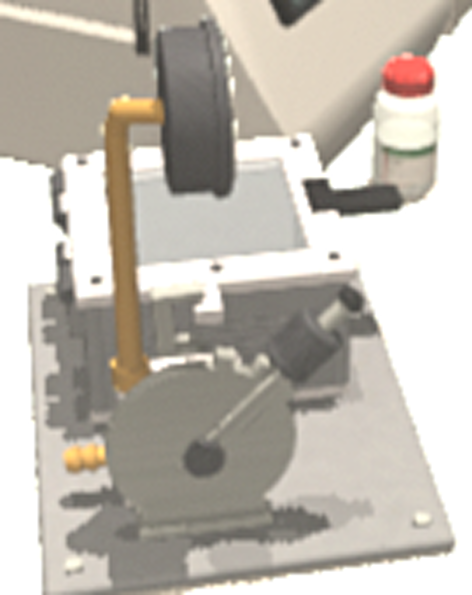

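Scene crop: fork boss (164,429), collar (265,352), cap (303,323), tab end (474,209), plate corners (15,518), (390,568), (472,247). Side crop: boss (204,458), collar (304,345), cap (350,300), tab end (402,197). Next step is triangulation.

```bash
cat > h.py <<'E'
import numpy as np
from rig import viewer
np.set_printoptions(precision=4,suppress=True)
def ray(m,u,v):
    f=240/np.tan(np.radians(m["vertical_fov"]/2)); E=m["extrinsics"]
    d=E[:3,:3]@np.array([(u-m["cx"])/f,-(v-m["cy"])/f,-1]); return E[:3,3],d/np.linalg.norm(d)
def tri(rays):
    A=sum(np.eye(3)-np.outer(d,d) for o,d in rays); b=sum((np.eye(3)-np.outer(d,d))@o for o,d in rays)
    p=np.linalg.solve(A,b); return p,[np.linalg.norm(np.cross(p-o,d)) for o,d in rays]
def plane(r,z): o,d=r; return o+d*(z-o[2])/d[2]
E
python3 - <<'E'
from h import *
S=viewer.camera_model("scene");D=viewer.camera_model("side")
s=lambda u,v:ray(S,175+u/3,215+v/3)
d=lambda u,v:ray(D,215+u/3.5,200+v/3.5)
for n,a,b in (("boss",(164,429),(204,458)),("collar",(265,352),(304,345)),("cap",(303,323),(350,300)),("tabend",(474,209),(402,197)),("tabroot",(390,194),(315,193)),
 ("lidLF",(380,278),(363,270)),("lidRF",(430,128),(310,137))):
    print(n,*tri([s(*a),d(*b)]))
print("plate scene LB LF RF",[plane(s(*p),0.008) for p in ((15,515),(390,565),(472,247))])
print("plate side LB LF RB",[plane(d(*p),0.008) for p in ((45,590),(452,545),(30,287))])
E
```

```text
boss [0.515  0.3943 0.0552] [np.float64(0.00019908966111336764), np.float64(0.0001990896611133162)]
collar [0.4816 0.3527 0.103 ] [np.float64(0.00024405039855174103), np.float64(0.00024405039855173694)]
cap [0.4618 0.3438 0.1287] [np.float64(0.0003181429632989573), np.float64(0.0003181429632988581)]
tabend [0.4992 0.1858 0.091 ] [np.float64(0.0013208313338575197), np.float64(0.0013208313338575034)]
tabroot [0.5399 0.2127 0.0962] [np.float64(0.0005479577858794529), np.float64(0.0005479577858795338)]
lidLF [0.4876 0.2691 0.0956] [np.float64(0.0016239768045593114), np.float64(0.001623976804559308)]
lidRF [0.5738 0.1469 0.0921] [np.float64(0.0005960383367581344), np.float64(0.0005960383367581446)]
plate scene LB LF RF [array([0.5606, 0.4604, 0.008 ]), array([0.4018, 0.3451, 0.008 ]), array([0.5495, 0.1338, 0.008 ])]
plate side LB LF RB [array([0.5662, 0.4589, 0.008 ]), array([0.4024, 0.3533, 0.008 ]), array([0.7115, 0.2477, 0.008 ])]
```

```bash
cat >> h.py <<'E'
from scipy.spatial.transform import Rotation as R
def rows(p0,R0,wps):
    "waypoints (pos,Rot) -> tool-relative row numbers, chained"
    for p,r in wps:
        a=np.round(R0.inv().apply(p-p0)/.1,3); b=np.round(np.degrees((R0.inv()*r).as_rotvec())/30,3)
        print(list(map(float,a)),list(map(float,b)),"" if max(abs(np.r_[a,b]))<=1 else "TOO BIG")
        p0=p0+R0.apply(a*.1); R0=R0*R.from_rotvec(np.radians(b*30))
    return p0,R0
def hand(yaw,lean):  # tool x towards -chamber x, leaning back by lean (deg)
    return R.from_euler('z',yaw+180,degrees=True)*R.from_euler('x',180,degrees=True)*R.from_euler('y',-lean,degrees=True)
E
python3 - <<'E'
from h import *
from rig import monitor
s=monitor.read_state(); p0=s["tcp_pos"];R0=R.from_quat(s["tool_rot"])
az0=np.degrees(np.arctan2(p0[1],p0[0])); h0=21.7
w=[]
for i in range(1,9):
    t=i/8; az=np.radians(az0+t*(35-az0)); r=.55+t*(.42-.55)
    w.append((np.array([r*np.cos(az),r*np.sin(az),min(.245+.05*i,.34)]),hand(h0+t*(215-h0)-180,0)))
w.append((np.array([.37,.275,.30]),hand(35,25)))
w.append((np.array([.395,.295,.235]),hand(35,40)))
rows(p0,R0,w)
E
```

```text
[1.193, -0.293, -0.504] [-0.003, -0.001, -0.807] TOO BIG
[1.193, -0.062, -0.449] [0.0, -0.0, -0.806] TOO BIG
[1.145, 0.162, -0.0] [0.0, 0.0, -0.805] TOO BIG
[1.06, 0.366, -0.0] [0.0, 0.0, -0.806] TOO BIG
[0.939, 0.543, -0.001] [0.0, 0.0, -0.805] 
[0.793, 0.688, 0.0] [-0.0, 0.0, -0.805] 
[0.625, 0.796, 0.0] [-0.0, 0.0, -0.806] 
[0.447, 0.869, 0.0] [-0.0, 0.0, -0.805] 
[-0.408, 0.13, 0.4] [-0.0, -0.833, -0.0] 
[-0.015, 0.021, 0.725] [-0.0, -0.5, -0.0]
```

```bash
python3 - <<'E'
from h import *
from rig import monitor
s=monitor.read_state(); p0=s["tcp_pos"];R0=R.from_quat(s["tool_rot"])
az0=np.degrees(np.arctan2(p0[1],p0[0])); h0=21.7
w=[]
for i in range(1,10):
    t=i/9; az=np.radians(az0+t*(35-az0)); r=.52+t*(.42-.52)
    w.append((np.array([r*np.cos(az),r*np.sin(az),min(.245+.05*i,.34)]),hand(h0+t*(215-h0)-180,0)))
w.append((np.array([.37,.275,.30]),hand(35,25)))
w.append((np.array([.395,.295,.235]),hand(35,40)))
rows(p0,R0,w)
E
```

```text
[1.013, -0.509, -0.503] [-0.003, -0.001, -0.718] TOO BIG
[1.013, -0.034, -0.45] [0.0, 0.0, -0.716] TOO BIG
[0.981, 0.136, -0.0] [0.0, 0.0, -0.716] 
[0.923, 0.295, -0.0] [0.0, 0.0, -0.716] 
[0.839, 0.439, -0.0] [0.0, 0.0, -0.716] 
[0.735, 0.562, -0.0] [-0.0, 0.0, -0.715] 
[0.613, 0.663, -0.0] [-0.0, 0.0, -0.716] 
[0.479, 0.739, -0.0] [-0.0, 0.0, -0.716] 
[0.338, 0.789, -0.0] [-0.0, 0.0, -0.716] 
[-0.408, 0.131, 0.399] [-0.0, -0.833, -0.0] 
[-0.015, 0.02, 0.725] [-0.0, -0.5, -0.0]
```

Request:
apply_moves:
  moves:
    - [[1,-0.5,-0.5,0,0,-0.72,100],[1,-0.5,-0.5,0,0,-0.72,100],[1,-0.5,-0.5,0,0,-0.72,100],[1,-0.5,-0.5,0,0,-0.72,100]]

```text
t: 0.6
tcp_pos: [0.2773, -0.4279, 0.2949]
tool_rot: [0.93, 0.368, -0.0, -0.0]
wrist_force: [-0.6, -0.4, -0.7]
grip_width: 0.999
gripper_force: 0.0
```

Request:
apply_moves:
  moves:
    - [[1,-0.03,-0.45,0,0,-0.72,100],[1,-0.03,-0.45,0,0,-0.72,100],[1,-0.03,-0.45,0,0,-0.72,100]]

```text
t: 0.98
tcp_pos: [0.3492, -0.357, 0.3408]
tool_rot: [0.844, 0.537, 0.0, 0.001]
wrist_force: [-0.7, 0.2, -0.3]
grip_width: 0.999
gripper_force: 0.0
```

Request:
apply_moves:
  moves:
    - [[0.98,0.14,0,0,0,-0.72,100],[0.98,0.14,0,0,0,-0.72,100],[0.98,0.14,0,0,0,-0.72,100]]

```text
t: 1.35
tcp_pos: [0.4023, -0.2741, 0.339]
tool_rot: [0.729, 0.685, -0.0, -0.001]
wrist_force: [-0.0, -0.1, -0.1]
grip_width: 1.004
gripper_force: 0.0
```

Request:
apply_moves:
  moves:
    - [[0.92,0.3,0,0,0,-0.72,100],[0.92,0.3,0,0,0,-0.72,100],[0.92,0.3,0,0,0,-0.72,100]]

```text
t: 1.72
tcp_pos: [0.4378, -0.1847, 0.3394]
tool_rot: [0.588, 0.809, -0.0, -0.001]
wrist_force: [-0.0, -0.2, 0.1]
grip_width: 1.002
gripper_force: 0.0
```

Request:
apply_moves:
  moves:
    - [[0.84,0.44,0,0,0,-0.72,100],[0.84,0.44,0,0,0,-0.72,100],[0.84,0.44,0,0,0,-0.72,100]]

```text
t: 2.1
tcp_pos: [0.4537, -0.0916, 0.3397]
tool_rot: [0.427, 0.904, -0.0, -0.0]
wrist_force: [0.8, -0.4, 0.2]
grip_width: 1.001
gripper_force: 0.0
```

Request:
apply_moves:
  moves:
    - [[0.73,0.56,0,0,0,-0.72,100],[0.73,0.56,0,0,0,-0.72,100],[0.73,0.56,0,0,0,-0.72,100],[0.73,0.56,0,0,0,-0.72,100]]

```text
t: 2.6
tcp_pos: [0.4508, -0.001, 0.34]
tool_rot: [0.251, 0.968, -0.001, -0.0]
wrist_force: [0.0, 0.7, 0.0]
grip_width: 0.998
gripper_force: 0.0
```

Tracking is good. I'll continue with the remaining calls and set the opening to 60% on the way.

Request:
apply_moves:
  moves:
    - [[0.61,0.66,0,0,0,-0.72,60],[0.61,0.66,0,0,0,-0.72,60],[0.61,0.66,0,0,0,-0.72,60]]

```text
t: 2.98
tcp_pos: [0.4289, 0.0878, 0.3402]
tool_rot: [0.064, 0.998, -0.0, 0.0]
wrist_force: [0.7, -0.9, 0.5]
grip_width: 0.604
gripper_force: 0.0
```

Request:
apply_moves:
  moves:
    - [[0.48,0.74,0,0,0,-0.72,60],[0.48,0.74,0,0,0,-0.72,60],[0.48,0.74,0,0,0,-0.72,60]]

```text
t: 3.35
tcp_pos: [0.3908, 0.167, 0.3403]
tool_rot: [-0.124, 0.992, -0.0, 0.0]
wrist_force: [-0.1, 0.2, -0.9]
grip_width: 0.6
gripper_force: 0.0
```

Request:
apply_moves:
  moves:
    - [[0.34,0.79,0,0,0,-0.72,60],[0.34,0.79,0,0,0,-0.72,60],[0.34,0.79,0,0,0,-0.72,60]]

```text
t: 3.72
tcp_pos: [0.3384, 0.2349, 0.3403]
tool_rot: [-0.307, 0.952, -0.0, 0.0]
wrist_force: [0.6, -0.4, 0.1]
grip_width: 0.603
gripper_force: 0.0
```

Request:
apply_moves:
  moves:
    - [[-0.41,0.13,0.4,0,-0.83,0,60],[-0.41,0.13,0.4,0,-0.83,0,60],[-0.41,0.13,0.4,0,-0.83,0,60],[-0.41,0.13,0.4,0,-0.83,0,60]]

```text
t: 4.22
tcp_pos: [0.3635, 0.268, 0.2998]
tool_rot: [-0.299, 0.93, 0.066, 0.205]
wrist_force: [0.4, -0.4, -0.1]
grip_width: 0.601
gripper_force: 0.0
```

Request:
apply_moves:
  moves:
    - [[0,0.02,0.4,0,-0.5,0,60],[0,0.02,0.4,0,-0.5,0,60],[0,0.02,0.4,0,-0.5,0,60],[0,0.02,0.4,0,-0.5,0,60]]

```text
t: 4.72
tcp_pos: [0.3782, 0.282, 0.2662]
tool_rot: [-0.29, 0.894, 0.105, 0.325]
wrist_force: [0.8, 0.6, 0.5]
grip_width: 0.599
gripper_force: 0.0
```

```bash
python3 - <<'E'
from rig import monitor, viewer
import cv2,pickle
m=viewer.camera_model("wrist");cv2.imwrite("pics/w1.png",viewer.grab_frame("wrist"))
pickle.dump(m,open("w1.pkl","wb"));print(m, monitor.read_state()["q"])
E
```

```text
{'vertical_fov': 67.61700770078819, 'cx': 315.86622248557825, 'cy': 238.11769629358602, 'extrinsics': array([[-0.58636689, -0.45447088, -0.67054462,  0.26881118],
       [ 0.81004468, -0.3302227 , -0.48454162,  0.20134544],
       [-0.001219  , -0.82729026,  0.56177338,  0.31980692],
       [ 0.        ,  0.        ,  0.        ,  1.        ]])} [ 0.38992294 -0.27338958 -1.01561586  0.14435391  0.15144387 -0.18370824]
```

View pics/w1.png

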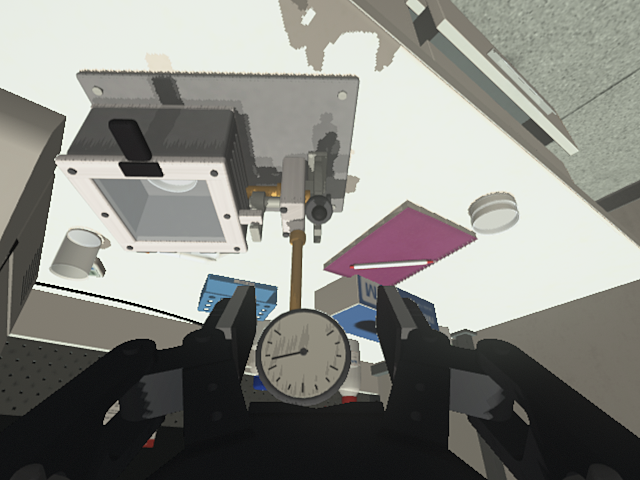

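Wrist view: lever cap at about (318,213), plate front corners at (80,72) and (358,77), tab at (110-152, 120-162), lid corners at (57,158), (222,158), (245,251), (128,250), and dial centre at (303,352).

```bash
python3 - <<'E'
from h import *
import pickle,cv2
m=pickle.load(open("w1.pkl","rb"))
P={n:plane(ray(m,*uv),z) for n,uv,z in (("RF",(80,72),.008),("LF",(358,77),.008),("lRF",(57,157),.094),("lLF",(222,157),.094),("lLB",(246,251),.094),("lRB",(128,251),.094),("tabend",(123,120),.09),("screwR",(98,91),.008),("screwL",(343,96),.008))}
for k,v in P.items(): print(k,v)
yaw=lambda a,b:np.degrees(np.arctan2(*(P[b]-P[a])[[1,0]]))
print(yaw("RF","LF")-90,yaw("lRF","lLF")-90,yaw("lRB","lLB")-90,yaw("lLF","lLB"),yaw("screwR","screwL")-90)
yw=np.radians(35);ex=np.array([np.cos(yw),np.sin(yw),0]);ey=np.array([-ex[1],ex[0],0])
for k,c in (("RF",(-.1,-.1325)),("LF",(-.1,.1325)),("lRF",(-.07,-.125)),("lLF",(-.07,.015)),("lLB",(.07,.015)),("lRB",(.07,-.125)),("tabend",(-.112,-.055))): print(k,P[k]-c[0]*ex-c[1]*ey)
o,d=ray(m,318,213)   # cap: intersect with vertical plane through the lever (y=0.1)
O=np.array([.559,.2945,0]); t=-((o-O)@ey-.1)/(d@ey); print("cap y at lever plane undetermined?",d@ey)
for r in (.105,):
  for th in (0,.03,.06):
    c=O+(.02-r*np.sin(.84-th))*ex+.1*ey+np.array([0,0,.058+r*np.cos(.84-th)])
    t=(c-o)@d; e=o+t*d-c; print(th,e@ex,e@ey,e[2])
im=cv2.imread("pics/w1.png")[60:270,40:370]
cv2.imwrite("pics/w1c.png",cv2.resize(im[90:,180:],None,fx=4.5,fy=4.5,interpolation=cv2.INTER_CUBIC))
E
```

```text
RF [0.5481 0.1348 0.008 ]
LF [0.4015 0.3454 0.008 ]
lRF [0.568  0.1484 0.094 ]
lLF [0.4863 0.261  0.094 ]
lLB [0.609  0.3451 0.094 ]
lRB [0.6913 0.2319 0.094 ]
tabend [0.4993 0.1847 0.09  ]
screwR [0.5598 0.1517 0.008 ]
screwL [0.4251 0.3467 0.008 ]
34.840965542679 35.96492972708407 36.01089793820084 34.442031489529114 34.63497498871334
RF [0.554  0.3007 0.008 ]
LF [0.5594 0.2942 0.008 ]
lRF [0.5536 0.291  0.094 ]
lLF [0.5523 0.2888 0.094 ]
lLB [0.5603 0.2926 0.094 ]
lRB [0.5623 0.2941 0.094 ]
tabend [0.5595 0.294  0.09  ]
cap y at lever plane undetermined? 0.017525527779592605
0 0.004167514306614491 -0.00457383645720194 0.0051674192300747435
0.03 0.002225895757874171 -0.0045694705549564375 0.002699668222040791
0.06 0.0002897492304322987 -0.004563456207144987 0.00023891910149981266
```

View pics/w1c.png

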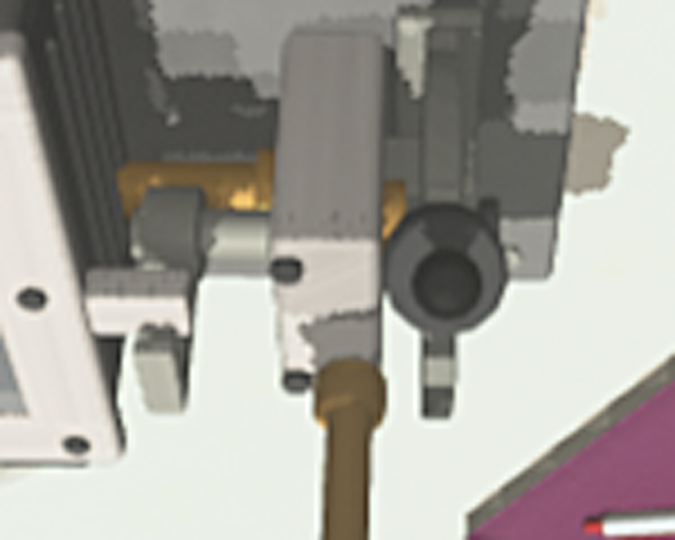

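The crop shows the cap at about (319.3,212.7) and the collar at (319,209.6), so the lever plane sits roughly 4 mm closer to the lid than my estimate. I'll correct for that and approach.

```bash
python3 - <<'E'
from h import *
from rig import monitor
s=monitor.read_state(); p0=s["tcp_pos"];R0=R.from_quat(s["tool_rot"])
C=np.array([.4792,.3564,.1085]); H=hand(35,40); tz=H.apply([0,0,1])
rows(p0,R0,[(C-.065*tz,H),(C+.004*tz,H)])
print(p0,s["wrist_force"])
E
```

```text
[0.061, 0.016, 1.365] [0.02, 0.0, 0.025] TOO BIG
[-0.0, 0.0, 0.69] [-0.0, 0.0, -0.0] 
[0.3786 0.2824 0.2668] [-0.0026  0.4538  1.4144]
```

Request:
apply_moves:
  moves:
    - [[0.06,0.02,0.95,0.02,0,0.03,60],[0.06,0.02,0.95,0.02,0,0.03,60],[0.06,0.02,0.95,0.02,0,0.03,60]]

```text
t: 5.15
tcp_pos: [0.4216, 0.3174, 0.1862]
tool_rot: [-0.282, 0.897, 0.103, 0.324]
wrist_force: [-1.0, -0.1, -0.9]
grip_width: 0.6
gripper_force: 0.0
```

Request:
apply_moves:
  moves:
    - [[0,0,0.45,0,0,0,60],[0,0,0.45,0,0,0,60],[0,0,0.45,0,0,0,60],[0,0,0.45,0,0,0,60]]

```text
t: 5.65
tcp_pos: [0.4442, 0.3333, 0.1551]
tool_rot: [-0.282, 0.896, 0.104, 0.327]
wrist_force: [0.5, -0.5, 0.1]
grip_width: 0.599
gripper_force: 0.0
```

```bash
python3 - <<'E'
from h import *
from rig import monitor, viewer
import cv2,pickle
m=viewer.camera_model("wrist");cv2.imwrite("pics/w2.png",viewer.grab_frame("wrist"))
pickle.dump(m,open("w2.pkl","wb"))
s=monitor.read_state(); p0=s["tcp_pos"];R0=R.from_quat(s["tool_rot"])
C=np.array([.4792,.3564,.1085]); H=hand(35,40); tz=H.apply([0,0,1])
rows(p0,R0,[(C+.004*tz,H)]);print(p0)
im=cv2.convertScaleAbs(cv2.imread("pics/w2.png"),alpha=1.5,beta=10)
cv2.imwrite("pics/w2c.png",im)
E
```

```text
[-0.022, -0.013, 0.666] [0.002, 0.003, -0.003] 
[0.4441 0.3333 0.155 ]
```

View pics/w2c.png

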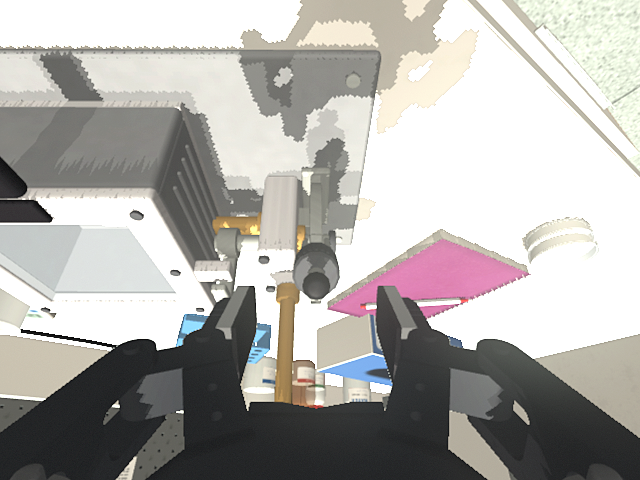

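The collar at (317,268) lies on the finger midline, which is at about 316. I'll check the in-plane fit.

```bash
python3 - <<'E'
from h import *
import pickle
m=pickle.load(open("w2.pkl","rb")); E=m["extrinsics"]; f=240/np.tan(np.radians(m["vertical_fov"]/2))
def pj(p):
    q=E[:3,:3].T@(p-E[:3,3]); return np.array([m["cx"]+f*q[0]/-q[2], m["cy"]-f*q[1]/-q[2]])
yw=np.radians(35);ex=np.array([np.cos(yw),np.sin(yw),0])
C=np.array([.4792,.3564,.1085])
for th in (0,.03,.06):
    u=-np.sin(.84-th)*ex+np.array([0,0,np.cos(.84-th)])
    piv=C-.071*(-np.sin(.8)*ex+np.array([0,0,np.cos(.8)])); c=piv+.071*u
    print(th,"collar lo/mid/hi",pj(c-.014*u),pj(c),pj(c+.014*u),"cap",pj(piv+.105*u))
E
```

```text
0 collar lo/mid/hi [315.9817 258.1736] [315.9826 262.9254] [315.9836 268.3745] cap [315.9853 277.7085]
0.03 collar lo/mid/hi [315.9843 260.9411] [315.9861 266.5992] [315.9881 273.0822] cap [315.9915 284.1736]
0.06 collar lo/mid/hi [315.9869 263.6819] [315.9895 270.2327] [315.9925 277.731 ] cap [315.9976 290.5406]
```

Request:
apply_moves:
  moves:
    - [[-0.02,0,0.35,0,0,0,60],[-0.02,0,0.67,0,0,0,60],[-0.02,0,0.67,0,0,0,60],[-0.02,0,0.67,0,0,0,60]]

```text
t: 6.2
tcp_pos: [0.4796, 0.3585, 0.1036]
tool_rot: [-0.282, 0.897, 0.103, 0.325]
wrist_force: [-0.8, 0.4, 0.1]
grip_width: 0.601
gripper_force: 0.0
```

Request:
apply_moves:
  moves:
    - [[0,0,0,0,0,0,40],[0,0,0,0,0,0,20],[0,0,0,0,0,0,10],[0,0,0,0,0,0,10],[0,0,0,0,0,0,10],[0,0,0,0,0,0,10]]
  force: 40

```text
t: 6.95
tcp_pos: [0.4801, 0.3585, 0.1039]
tool_rot: [-0.282, 0.896, 0.103, 0.326]
wrist_force: [-4.8, -4.1, 8.0]
grip_width: 0.292
gripper_force: 38.6
```

```bash
python3 - <<'E'
from h import *
from rig import monitor
s=monitor.read_state(); print(s)
# pull along lever axis in tool axes, then arc to vent, then lower
yw=np.radians(35);ex=np.array([np.cos(yw),np.sin(yw),0]);Z=np.array([0,0,1])
R0=R.from_quat(s["tool_rot"]); p0=s["tcp_pos"]
u=lambda th:-np.sin(.84-th)*ex+np.cos(.84-th)*Z
th0=.04; G=p0-.005*R0.apply([0,0,1]); piv=G-.072*u(th0)
print("piv",piv)
def pose(th,r,lean): H=hand(35,lean); return piv+r*u(th)+.005*H.apply([0,0,1]),H
W=[pose(.04,.072+.0125,40),pose(.13,.0845,37),pose(.22,.0845,34),pose(.31,.0845,31),pose(.39,.0845,28),pose(.39,.072,28)]
print("all from lift start");[rows(p0,R0,[w]) for w in W]
print("from after lift"); [rows(W[0][0],W[0][1],[w]) for w in W]
E
```

```text
{'t': 6.95, 'q': array([ 0.4757,  0.339 , -0.9981, -0.4599,  0.0871, -0.1021]), 'joint_vel': array([-0.0001,  0.0012, -0.0005,  0.0005,  0.0006,  0.0006]), 'tau': array([  0.3506, -31.5604,  17.087 ,  -5.0654,   0.4441,  -0.0007]), 'tcp_pos': array([0.4801, 0.3585, 0.1039]), 'tool_rot': array([-0.2819,  0.8964,  0.1033,  0.326 ]), 'wrist_force': array([-4.8265, -4.1172,  8.0416]), 'moment': array([-0.4136,  0.325 , -0.1369]), 'gripper_force': 38.64632606506348, 'grip_width': 0.2919826663318732}
piv [0.5198 0.3863 0.0576]
all from lift start
[0.013, 0.0, -0.124] [0.001, 0.0, -0.003] 
[-0.061, 0.0, -0.129] [0.001, 0.1, -0.003] 
[-0.134, 0.0, -0.126] [0.001, 0.2, -0.003] 
[-0.207, 0.0, -0.117] [0.001, 0.3, -0.003] 
[-0.27, 0.0, -0.104] [0.001, 0.4, -0.003] 
[-0.24, 0.0, 0.017] [0.001, 0.4, -0.003] 
from after lift
[0.0, 0.0, 0.0] [0.0, 0.0, 0.0] 
[-0.073, 0.0, -0.004] [-0.0, 0.1, 0.0] 
[-0.147, 0.0, -0.002] [-0.0, 0.2, 0.0] 
[-0.22, -0.0, 0.007] [-0.0, 0.3, 0.0] 
[-0.283, 0.0, 0.02] [0.0, 0.4, 0.0] 
[-0.252, -0.0, 0.142] [0.0, 0.4, 0.0]
```

Request:
apply_moves:
  moves:
    - [[0.01,0,-0.06,0,0,0,10],[0.01,0,-0.12,0,0,0,10],[0.01,0,-0.13,0,0,0,10],[0.01,0,-0.13,0,0,0,10]]

```text
t: 7.45
tcp_pos: [0.473, 0.3535, 0.1124]
tool_rot: [-0.282, 0.897, 0.103, 0.326]
wrist_force: [2.9, 0.3, -1.2]
grip_width: 0.291
gripper_force: 39.4
```

Request:
apply_moves:
  moves:
    - [[-0.035,0,-0.002,0,0.05,0,10],[-0.073,0,-0.004,0,0.1,0,10],[-0.11,0,-0.003,0,0.15,0,10],[-0.147,0,-0.002,0,0.2,0,10],[-0.147,0,-0.002,0,0.2,0,10]]

```text
t: 8.07
tcp_pos: [0.4808, 0.359, 0.1201]
tool_rot: [-0.287, 0.913, 0.088, 0.276]
wrist_force: [1.0, -1.9, -4.5]
grip_width: 0.292
gripper_force: 39.4
```

Request:
apply_moves:
  moves:
    - [[-0.037,0,0,0,0.05,0,10],[-0.074,0,0.001,0,0.1,0,10],[-0.106,0,0.004,0,0.15,0,10],[-0.138,0,0.008,0,0.2,0,10],[-0.138,0,0.008,0,0.2,0,10]]

```text
t: 8.7
tcp_pos: [0.4907, 0.3659, 0.1273]
tool_rot: [-0.291, 0.926, 0.073, 0.229]
wrist_force: [0.6, -1.2, -4.4]
grip_width: 0.292
gripper_force: 39.4
```

```bash
python3 - <<'E'
from h import *
from rig import monitor
s=monitor.read_state(); print(s["tcp_pos"],s["wrist_force"],s["grip_width"])
yw=np.radians(35);ex=np.array([np.cos(yw),np.sin(yw),0]);Z=np.array([0,0,1])
R0=R.from_quat(s["tool_rot"]); p0=s["tcp_pos"]; tz=R0.apply([0,0,1])
g=p0-.005*tz-np.array([.5198,.3863,.0576]); print("lean",np.arctan2(-g@ex,g[2]),"r",np.hypot(g@ex,g[2]),"hand",np.degrees(np.arctan2(tz@ex,-tz[2])))
a=np.arctan2(-g@ex,g[2]); rows(p0,R0,[(p0-.0125*(-np.sin(a)*ex+np.cos(a)*Z),R0)])
E
```

```text
[0.4907 0.3659 0.1273] [ 0.6043 -1.1695 -4.4277] 0.2916720453422702
lean 0.4720487393113212 r 0.0831863206473456 hand 27.76683424056981
[0.002, -0.0, 0.125] [0.0, 0.0, 0.0]
```

Request:
apply_moves:
  moves:
    - [[-0.02,0,0,0,0,0,10],[-0.02,0,0,0,0,0,10],[-0.018,0,0.05,0,0,0,10],[-0.018,0,0.1,0,0,0,10],[-0.018,0,0.115,0,0,0,10],[-0.018,0,0.115,0,0,0,10]]

```text
t: 9.45
tcp_pos: [0.4976, 0.3708, 0.1196]
tool_rot: [-0.291, 0.926, 0.074, 0.23]
wrist_force: [-2.6, -4.3, 0.2]
grip_width: 0.293
gripper_force: 40.1
```

Request:
apply_moves:
  moves:
    - [[0,0,0,0,0,0,45],[0,0,0,0,0,0,60],[0,0,0,0,0,0,60],[0,0,0,0,0,0,60]]

```text
t: 9.95
tcp_pos: [0.4975, 0.3711, 0.1196]
tool_rot: [-0.291, 0.926, 0.074, 0.23]
wrist_force: [-0.4, -0.7, 0.3]
grip_width: 0.602
gripper_force: 0.0
```

Request:
apply_moves:
  moves:
    - [[0,0,-0.3,0,0,0,60],[0,0,-0.7,0,0,0,60],[0,0,-1,0,0,0,60],[0,0,-1,0,0,0,60],[0,0,-1,0,0,0,60]]

```text
t: 10.58
tcp_pos: [0.459, 0.3438, 0.2073]
tool_rot: [-0.291, 0.926, 0.073, 0.23]
wrist_force: [-0.4, 0.5, 0.0]
grip_width: 0.602
gripper_force: 0.0
```

```bash
python3 - <<'E'
from h import *
from rig import monitor, viewer
import cv2
m=viewer.camera_model("side");a=viewer.grab_frame("side");b=viewer.grab_frame("scene")
cv2.imwrite("pics/side2.png",a);cv2.imwrite("pics/scene2.png",b)
A=cv2.resize(a[210:370,215:350],None,fx=2.9,fy=2.9,interpolation=cv2.INTER_CUBIC);B=cv2.resize(b[215:375,175:300],None,fx=2.9,fy=2.9,interpolation=cv2.INTER_CUBIC)
cv2.imwrite("pics/v2.png",cv2.convertScaleAbs(np.hstack([A,B]),alpha=1.6,beta=15))
s=monitor.read_state();print(s["tcp_pos"],s["wrist_force"])
E
```

```text
[0.4587 0.3436 0.2063] [-0.0802  0.7056  0.5105]
```

View pics/v2.png

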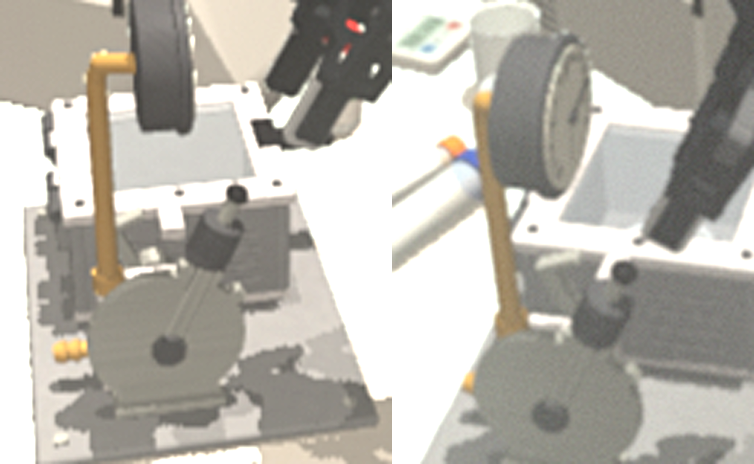

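The lever stands at vent. The collar-to-cap ratio along the rod is 0.70, the same as before the lift, so the collar is fully down. Next I'll plan the tab grasp.

```bash
cat > lid.py <<'E'
from h import *
from rig import monitor
s=monitor.read_state(); p0=s["tcp_pos"];R0=R.from_quat(s["tool_rot"])
yw=np.radians(35);ex=np.array([np.cos(yw),np.sin(yw),0]);Z=np.array([0,0,1])
def pose(T,phi,lean,back=0):
    hg=T+.174*np.cos(.017)*ex-.003*Z; H=hand(35,lean)
    return hg+.174*(-np.cos(phi+.017)*ex+np.sin(phi+.017)*Z)+(.005-back)*H.apply([0,0,1]),H
E
python3 - <<'E'
from lid import *
import cv2
S=viewer.camera_model("scene");D=viewer.camera_model("side")
print("bottle",plane(ray(S,367,280),0),plane(ray(D,331,250),0))
T=np.array([.511,.192,.089]); c=pose(T,0,3,.09);
m=p0+.5*(c[0]-p0); m[2]=.21
rows(p0,R0,[(m,hand(35,14)),c,pose(T,0,3,.05),pose(T,0,3)])
E
```

```text
bottle [0.5465 0.0376 0.    ] [0.5612 0.0184 0.    ]
[0.197, -0.771, -0.147] [0.004, 0.46, -0.002] 
[0.323, -0.771, 0.292] [-0.0, 0.367, -0.0] 
[-0.001, -0.0, 0.4] [-0.0, -0.0, -0.0] 
[0.0, -0.0, 0.5] [-0.0, -0.0, -0.0]
```

Request:
apply_moves:
  moves:
    - [[0.2,-0.77,-0.15,0,0.46,0,60],[0.2,-0.77,-0.15,0,0.46,0,60],[0.2,-0.77,-0.15,0,0.46,0,60]]

```text
t: 11.05
tcp_pos: [0.4846, 0.2658, 0.2105]
tool_rot: [-0.297, 0.947, 0.038, 0.116]
wrist_force: [0.2, 0.2, 0.5]
grip_width: 0.603
gripper_force: 0.0
```

Request:
apply_moves:
  moves:
    - [[0.32,-0.77,0.29,0,0.37,0,60],[0.32,-0.77,0.29,0,0.37,0,60],[0.32,-0.77,0.29,0,0.37,0,60],[0.32,-0.77,0.29,0,0.37,0,60]]

```text
t: 11.55
tcp_pos: [0.5064, 0.1906, 0.175]
tool_rot: [-0.301, 0.953, 0.009, 0.025]
wrist_force: [-0.7, -0.1, -0.2]
grip_width: 0.599
gripper_force: 0.0
```

```bash
python3 - <<'E'
from lid import *
import cv2,pickle
m=viewer.camera_model("wrist");im=viewer.grab_frame("wrist");cv2.imwrite("pics/w3.png",im)
pickle.dump(m,open("w3.pkl","wb"));print(p0,s["wrist_force"])
E
```

```text
[0.5064 0.1906 0.175 ] [-0.6915 -0.1162 -0.2052]
```

View pics/w3.png

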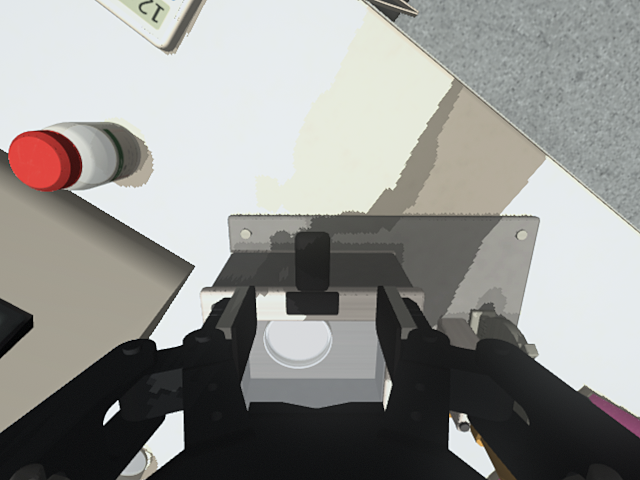

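The tab covers (295-330, 232-290), is aligned with the hand, and its front edge is at about (312.5,232).

```bash
python3 - <<'E'
from lid import *
import pickle
m=pickle.load(open("w3.pkl","rb"))
e=plane(ray(m,312.5,232),.094); T=e+.014*ex; T[2]=.089; print(e,T)
rows(p0,R0,[pose(T,0,3,.03),pose(T,0,3)])
E
```

```text
[0.5003 0.1824 0.094 ] [0.5117 0.1905 0.089 ]
[0.006, -0.034, 0.616] [0.004, 0.002, 0.002] 
[0.0, 0.0, 0.3] [0.0, -0.0, -0.0]
```

Request:
apply_moves:
  moves:
    - [[0,-0.03,0.5,0,0,0,60],[0,-0.03,0.9,0,0,0,60],[0,-0.03,0.9,0,0,0,60],[0,-0.03,0.9,0,0,0,40],[0,-0.03,0.9,0,0,0,15],[0,-0.03,0.9,0,0,0,8],[0,-0.03,0.9,0,0,0,8],[0,-0.03,0.9,0,0,0,8],[0,-0.03,0.9,0,0,0,8]]
  force: 45

```text
t: 12.72
tcp_pos: [0.513, 0.1924, 0.0878]
tool_rot: [-0.301, 0.953, 0.011, 0.026]
wrist_force: [-4.6, 5.1, 5.5]
grip_width: 0.247
gripper_force: 43.9
```

```bash
python3 - <<'E'
from lid import *
tz=R0.apply([0,0,1]); T=p0-.005*tz; print(p0,T,s["wrist_force"],s["grip_width"])
for phis in ((.06,.12,.18,.24,.30,.36,.42,.46),):
  for f in phis: rows(p0,R0,[pose(T,f,3+np.degrees(f)*.95)])
E
```

```text
[0.513  0.1924 0.0878] [0.5128 0.1922 0.0928] [-4.5557  5.0668  5.5071] 0.24657429180606918
[-0.013, 0.0, -0.103] [0.011, -0.101, 0.001] 
[-0.033, 0.001, -0.207] [0.011, -0.21, 0.0] 
[-0.059, 0.001, -0.309] [0.011, -0.318, 0.0] 
[-0.091, 0.002, -0.41] [0.011, -0.427, -0.0] 
[-0.129, 0.002, -0.509] [0.011, -0.536, -0.0] 
[-0.173, 0.003, -0.605] [0.011, -0.645, -0.001] 
[-0.222, 0.003, -0.7] [0.011, -0.754, -0.001] 
[-0.258, 0.004, -0.761] [0.011, -0.826, -0.001]
```

Request:
apply_moves:
  moves:
    - [[-0.013,0,-0.1,0,-0.1,0,8],[-0.033,0,-0.21,0,-0.21,0,8],[-0.059,0,-0.31,0,-0.32,0,8],[-0.09,0,-0.41,0,-0.43,0,8],[-0.13,0,-0.51,0,-0.54,0,8],[-0.173,0,-0.605,0,-0.645,0,8],[-0.173,0,-0.605,0,-0.645,0,8]]

```text
t: 13.6
tcp_pos: [0.5235, 0.1996, 0.1483]
tool_rot: [-0.295, 0.935, 0.061, 0.185]
wrist_force: [-1.7, 6.5, -0.7]
grip_width: 0.245
gripper_force: 46.9
```

```bash
python3 - <<'E'
from lid import *
T=np.array([.5128,.1922,.0928])
print(p0,pose(T,.36,0)[0],s["wrist_force"],s["grip_width"],s["q"])
P,Q=pose(T,.36,3+np.degrees(.36)*.95)
print(P)
for f in (.44,.52,.60,.68,.76,.84): rows(P,Q,[pose(T,f,3+np.degrees(f)*.95)])
P,Q=pose(T,.84,3+np.degrees(.84)*.95);print()
for f in (.92,1.0,1.08,1.16,1.24,1.3,1.33): rows(P,Q,[pose(T,f,3+np.degrees(f)*.95)])
E
```

```text
[0.5235 0.1996 0.1483] [0.5228 0.1992 0.1489] [-1.7394  6.4715 -0.6654] 0.2452257301423919 [ 0.1387  0.2225 -0.708   0.2889  0.1796 -0.4405]
[0.5244 0.2003 0.1492]
[-0.105, -0.0, -0.096] [0.0, -0.145, -0.0] 
[-0.217, 0.0, -0.184] [0.0, -0.29, -0.0] 
[-0.335, 0.0, -0.263] [0.0, -0.435, 0.0] 
[-0.46, -0.0, -0.333] [0.0, -0.581, -0.0] 
[-0.589, 0.0, -0.394] [0.0, -0.726, -0.0] 
[-0.723, 0.0, -0.444] [0.0, -0.871, 0.0] 

[-0.141, -0.0, 0.024] [-0.0, -0.145, -0.0] 
[-0.279, 0.0, 0.059] [0.0, -0.29, 0.0] 
[-0.414, 0.0, 0.104] [0.0, -0.435, 0.0] 
[-0.545, 0.0, 0.16] [0.0, -0.581, 0.0] 
[-0.671, -0.0, 0.225] [0.0, -0.726, -0.0] 
[-0.762, -0.0, 0.28] [-0.0, -0.835, 0.0] 
[-0.806, 0.0, 0.309] [0.0, -0.889, 0.0]
```

Request:
apply_moves:
  moves:
    - [[-0.105,0,-0.096,0,-0.145,0,8],[-0.217,0,-0.184,0,-0.29,0,8],[-0.335,0,-0.263,0,-0.435,0,8],[-0.46,0,-0.333,0,-0.58,0,8],[-0.59,0,-0.394,0,-0.726,0,8],[-0.723,0,-0.444,0,-0.87,0,8],[-0.723,0,-0.444,0,-0.87,0,8]]

```text
t: 14.48
tcp_pos: [0.5629, 0.227, 0.2145]
tool_rot: [-0.274, 0.87, 0.125, 0.39]
wrist_force: [-6.6, 0.6, -0.3]
grip_width: 0.247
gripper_force: 43.7
```

```bash
python3 - <<'E'
from lid import *
T=np.array([.5128,.1922,.0928])
P,Q=pose(T,.84,3+np.degrees(.84)*.95);print(p0,P,Q.as_quat(),s["tool_rot"],s["wrist_force"],s["grip_width"],s["q"])
E
```

```text
[0.5629 0.227  0.2145] [0.5651 0.2288 0.218 ] [-0.2739  0.8688  0.124   0.3934] [-0.2736  0.8704  0.1253  0.3897] [-6.5581  0.593  -0.2719] 0.24700874240927925 [ 0.0731  0.1262 -0.9638 -0.2855  0.396  -0.3747]
```

Request:
apply_moves:
  moves:
    - [[-0.14,0,0.024,0,-0.145,0,8],[-0.28,0,0.06,0,-0.29,0,8],[-0.414,0,0.104,0,-0.435,0,8],[-0.545,0,0.16,0,-0.58,0,8],[-0.545,0,0.16,0,-0.58,0,8]]

```text
t: 15.1
tcp_pos: [0.6072, 0.2578, 0.2553]
tool_rot: [-0.256, 0.794, 0.167, 0.526]
wrist_force: [-17.2, -0.5, 28.3]
grip_width: 0.211
gripper_force: 43.5
```

```bash
python3 - <<'E'
from lid import *
T=np.array([.5128,.1922,.0928])
P,Q=pose(T,1.16,3+np.degrees(1.16)*.95);print(p0,P,s["wrist_force"],s["grip_width"],s["q"])
hg=T+.174*ex-.003*Z; g=p0-.005*R0.apply([0,0,1])-hg; print("phi",np.arctan2(g[2],-g@ex),np.linalg.norm(g))
for f in (1.24,1.3,1.35): rows(P,Q,[pose(T,f,3+np.degrees(f)*.95)])
E
```

```text
[0.6072 0.2578 0.2553] [0.6044 0.2563 0.2485] [-17.2118  -0.5129  28.2941] 0.2108913129137039 [ 0.0752  0.2804 -1.0874 -0.9069  0.4962 -0.2364]
phi 1.2076885556335688 0.17912462780600297
[-0.101, -0.0, 0.1] [-0.0, -0.145, -0.0] 
[-0.171, -0.0, 0.179] [-0.0, -0.254, -0.0] 
[-0.225, -0.0, 0.248] [-0.0, -0.345, -0.0]
```

```bash
python3 - <<'E'
from h import *
import cv2
a=viewer.grab_frame("side");b=viewer.grab_frame("scene");w=viewer.grab_frame("wrist")
A=cv2.resize(a[140:340,200:370],(408,480));W=cv2.resize(w[180:480,120:520],(392,294))
B=cv2.resize(b[190:390,200:360],(392,490))[:, :]
cv2.imwrite("pics/v4.png",cv2.convertScaleAbs(np.hstack([A,np.vstack([W,cv2.resize(b[180:340,220:370],(392,186))])]),alpha=1.5,beta=10))
cv2.imwrite("pics/w4.png",w);cv2.imwrite("pics/side4.png",a);cv2.imwrite("pics/scene4.png",b)
E
```

```text
(no output)
```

View pics/v4.png

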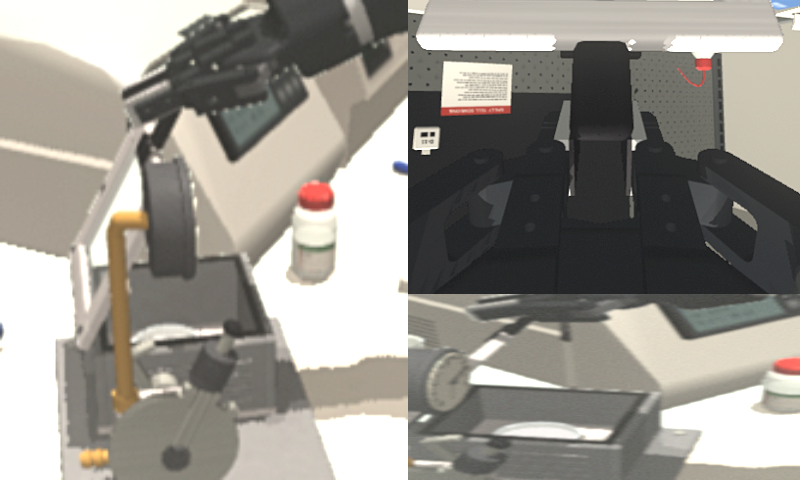

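The lid is up about 65-70° (side view). In the wrist view the pads at crop (560-640, 100-195) have crept to the tab's rounded tip, so the clamp is squeezing itself off. I'll release, take the grip about 6 mm closer to the hinge, then finish.

Request:
apply_moves:
  moves:
    - [[0,0,0,0,0,0,30],[0,0,0,0,0,0,45],[0,0,0,0,0,0,60],[0,0,0,0,0,0,60]]

```text
t: 15.75
tcp_pos: [0.605, 0.254, 0.2452]
tool_rot: [-0.252, 0.801, 0.164, 0.518]
wrist_force: [0.8, -0.5, -1.0]
grip_width: 0.599
gripper_force: 0.0
```

```bash
python3 - <<'E'
from lid import *
import cv2
cv2.imwrite("pics/w5.png",viewer.grab_frame("wrist"))
T=np.array([.5117,.1905,.089]);hg=T+.174*ex-.003*Z
tz=R0.apply([0,0,1]);g=p0-.005*tz-hg
print(p0,s["wrist_force"],"phi",np.arctan2(g[2],-g@ex),np.hypot(g[2],g@ex),g@np.array([-ex[1],ex[0],0]),"lean",np.degrees(np.arctan2(tz@ex,-tz[2])))
def ps(phi,r,lean): H=hand(35,lean); return hg+r*(-np.cos(phi)*ex+np.sin(phi)*Z)+.005*H.apply([0,0,1]),H
L=np.degrees(np.arctan2(tz@ex,-tz[2]))
A=ps(1.17,.166,L); rows(p0,R0,[A]);print()
for f in (1.22,1.27,1.31,1.34): rows(A[0],A[1],[ps(f,.166,L+np.degrees(f-1.17))])
E
```

```text
[0.605  0.254  0.2452] [ 0.7826 -0.5106 -1.0403] phi 1.1836649063087488 0.17410582680808181 -0.001533250744830078 lean 65.81802609448386
[0.072, 0.015, 0.043] [0.0, -0.0, -0.005] 

[-0.062, 0.0, 0.058] [0.0, -0.095, 0.0] 
[-0.121, 0.0, 0.119] [0.0, -0.191, -0.0] 
[-0.166, 0.0, 0.169] [-0.0, -0.267, -0.0] 
[-0.198, -0.0, 0.208] [0.0, -0.325, -0.0]
```

Request:
apply_moves:
  moves:
    - [[0.07,0.015,0.043,0,0,0,60],[0.07,0.015,0.043,0,0,0,60],[0.07,0.015,0.043,0,0,0,35],[0.07,0.015,0.043,0,0,0,15],[0.07,0.015,0.043,0,0,0,8],[0.07,0.015,0.043,0,0,0,8],[0.07,0.015,0.043,0,0,0,8]]
  force: 30

```text
t: 16.68
tcp_pos: [0.6047, 0.2562, 0.2372]
tool_rot: [-0.252, 0.801, 0.164, 0.518]
wrist_force: [-0.5, 3.2, -0.3]
grip_width: 0.248
gripper_force: 30.9
```

Full-width grip again (0.248). I'll carry on to about 1.31 rad.

Request:
apply_moves:
  moves:
    - [[-0.03,0,0.028,0,-0.05,0,8],[-0.062,0,0.058,0,-0.095,0,8],[-0.09,0,0.088,0,-0.143,0,8],[-0.12,0,0.12,0,-0.19,0,8],[-0.145,0,0.145,0,-0.23,0,8],[-0.166,0,0.169,0,-0.267,0,8],[-0.166,0,0.169,0,-0.267,0,8]]

```text
t: 17.55
tcp_pos: [0.6229, 0.2688, 0.246]
tool_rot: [-0.24, 0.762, 0.182, 0.573]
wrist_force: [-5.2, -0.5, 3.4]
grip_width: 0.254
gripper_force: 32.3
```

```bash
python3 - <<'E'
from lid import *
T=np.array([.5117,.1905,.089]);hg=T+.174*ex-.003*Z
tz=R0.apply([0,0,1]);g=p0-.005*tz-hg
print(p0,s["wrist_force"],s["grip_width"],"phi",np.arctan2(g[2],-g@ex),np.hypot(g[2],g@ex),"lean",np.degrees(np.arctan2(tz@ex,-tz[2])),s["q"])
E
```

```text
[0.6229 0.2688 0.246 ] [-5.2445 -0.5309  3.433 ] 0.2536016596464889 phi 1.311497618761757 0.16691814185074272 lean 73.92638864006373 [ 0.0888  0.4631 -1.1288 -1.2709  0.5004 -0.1563]
```

Request:
apply_moves:
  moves:
    - [[-0.013,0,0.022,0,-0.03,0,8],[-0.026,0,0.043,0,-0.06,0,8],[-0.026,0,0.043,0,-0.06,0,8]]

```text
t: 17.92
tcp_pos: [0.6269, 0.2716, 0.2475]
tool_rot: [-0.237, 0.753, 0.185, 0.585]
wrist_force: [-5.7, -0.5, 3.9]
grip_width: 0.253
gripper_force: 32.4
```

Request:
apply_moves:
  moves:
    - [[0,0,0,0,0,0,30],[0,0,0,0,0,0,45],[0,0,0,0,0,0,60],[0,0,0,0,0,0,60],[0,0,-0.3,0,0,0,60],[0,0,-0.7,0,0,0,60],[0,0,-1,0,0,0,60],[0,0,-1,0,0,0,60],[0,0,-1,0,0,0,60]]

```text
t: 19.05
tcp_pos: [0.5588, 0.2172, 0.2758]
tool_rot: [-0.239, 0.755, 0.186, 0.581]
wrist_force: [-0.2, 0.7, 0.1]
grip_width: 0.599
gripper_force: 0.0
```

Request:
apply_moves:
  moves:
    - [[-0.2,0,-0.5,0,0,0,60],[-0.4,0,-0.9,0,0,0,60],[-0.4,0,-0.9,0,0,0,60],[-0.4,0,-0.9,0,0,0,60]]

```text
t: 19.55
tcp_pos: [0.5044, 0.1711, 0.3464]
tool_rot: [-0.242, 0.758, 0.186, 0.576]
wrist_force: [1.3, 0.1, 0.1]
grip_width: 0.603
gripper_force: 0.0
```

```bash
python3 - <<'E'
from lid import *
import cv2
print(p0,s["wrist_force"],s["t"])
T=np.array([.5117,.1905,.089]);hg=T+.174*ex-.003*Z
ey=np.array([-ex[1],ex[0],0])
for n in ("wrist","scene","side"):
    m=viewer.camera_model(n);im=viewer.grab_frame(n);cv2.imwrite(f"pics/{n}6.png",im)
    E=m["extrinsics"];f=240/np.tan(np.radians(m["vertical_fov"]/2))
    def pj(p):
        q=E[:3,:3].T@(p-E[:3,3]); return np.array([m["cx"]+f*q[0]/-q[2], m["cy"]-f*q[1]/-q[2]])
    for ph in (1.15,1.25,1.35): # tab tip, predicted
        print(n,ph,pj(hg+.188*(-np.cos(ph)*ex+np.sin(ph)*Z)).round(), "root",pj(hg+.15*(-np.cos(ph)*ex+np.sin(ph)*Z)).round())
    # dark blobs near the prediction
    c=pj(hg+.17*(-np.cos(1.3)*ex+np.sin(1.3)*Z)).astype(int)
    g=(im.max(2)<45).astype(np.uint8); k,lab,st,ce=cv2.connectedComponentsWithStats(g)
    for i in range(1,k):
        if st[i,4]>40 and np.hypot(*(ce[i]-c))<60: print("  blob",st[i],ce[i].round())
E
```

```text
[0.5044 0.1711 0.3464] [1.2569 0.0981 0.0611] 19.55
wrist 1.15 [332. 158.] root [331. 116.]
wrist 1.25 [331. 172.] root [330. 129.]
wrist 1.35 [330. 182.] root [329. 139.]
  blob [ 309  128   40   46 1185] [329. 151.]
  blob [365 140  17  10  95] [373. 144.]
scene 1.15 [265. 191.] root [257. 209.]
scene 1.25 [254. 186.] root [248. 206.]
scene 1.35 [243. 182.] root [239. 203.]
  blob [242 191  11  17  45] [247. 199.]
side 1.15 [271. 180.] root [263. 198.]
side 1.25 [261. 177.] root [255. 196.]
side 1.35 [250. 175.] root [247. 195.]
  blob [284 158  44  49 323] [303. 184.]
  blob [251 176   9  22 106] [255. 187.]
```

Three views put the lid at about 1.28 rad. A gentle push with closed fingertips on the underside of the tab will bring it nearer the stop.

```bash
python3 - <<'E'
from lid import *
T=np.array([.5117,.1905,.089]);hg=T+.174*ex-.003*Z
def ps(phi,r,back):
    H=hand(35,75); t=np.sin(phi)*ex+np.cos(phi)*Z
    return hg+r*(-np.cos(phi)*ex+np.sin(phi)*Z)-.005*t-(.014+back)*H.apply([0,0,1]),H
w=[ps(1.28,.17,.08),ps(1.28,.17,.03)]
P,Q=rows(p0,R0,w);print()
for f in (1.28,1.31,1.34): rows(P,Q,[ps(f,.17,0)])
E
```

```text
[0.569, 0.102, 0.647] [0.025, -0.024, -0.009] 
[0.0, 0.0, 0.5] [-0.0, 0.0, 0.0] 

[0.0, 0.0, 0.3] [-0.0, 0.0, 0.0] 
[-0.027, 0.0, 0.343] [-0.0, 0.0, 0.0] 
[-0.053, 0.0, 0.387] [-0.0, 0.0, 0.0]
```

Request:
apply_moves:
  moves:
    - [[0.57,0.1,0.65,0,0,0,0],[0.57,0.1,0.65,0,0,0,0],[0.57,0.1,0.65,0,0,0,0],[0.57,0.1,0.65,0,0,0,0],[0.57,0.1,0.65,0,0,0,0]]

```text
t: 20.32
tcp_pos: [0.5485, 0.2072, 0.2807]
tool_rot: [-0.245, 0.761, 0.187, 0.571]
wrist_force: [-0.5, -0.3, 0.8]
grip_width: 0.003
gripper_force: 0.0
```

Request:
apply_moves:
  moves:
    - [[0,0,0.3,0,0,0,0],[0,0,0.5,0,0,0,0],[0,0,0.65,0,0,0,0],[0,0,0.72,0,0,0,0],[0,0,0.78,0,0,0,0],[0,0,0.78,0,0,0,0]]

```text
t: 21.08
tcp_pos: [0.6091, 0.2517, 0.2575]
tool_rot: [-0.245, 0.761, 0.188, 0.57]
wrist_force: [0.1, -0.5, 0.1]
grip_width: 0.003
gripper_force: 0.0
```

Request:
apply_moves:
  moves:
    - [[-0.01,0,0.03,0,0,0,0],[-0.03,0,0.05,0,0,0,0],[-0.04,0,0.07,0,0,0,0],[-0.04,0,0.07,0,0,0,0]]

```text
t: 21.58
tcp_pos: [0.6129, 0.2545, 0.2579]
tool_rot: [-0.243, 0.763, 0.187, 0.569]
wrist_force: [-21.7, -17.1, 7.4]
grip_width: -0.0
gripper_force: 13.0
```

A force of 28 N after about 5 mm shows the lid is at its stop. I'll back away.

Request:
apply_moves:
  moves:
    - [[0,0,-0.3,0,0,0,0],[0,0,-0.8,0,0,0,0],[0,0,-1,0,0,0,0],[0,0,-1,0,0,0,0]]

```text
t: 22.08
tcp_pos: [0.5424, 0.1987, 0.2912]
tool_rot: [-0.245, 0.762, 0.187, 0.57]
wrist_force: [-0.2, -0.1, 0.2]
grip_width: -0.002
gripper_force: 0.0
```

Request:
apply_moves:
  moves:
    - [[-0.4,0,-0.9,0,0,0,0],[-0.4,0,-0.9,0,0,0,0],[-0.4,0,-0.9,0,0,0,0],[-0.4,0,-0.9,0,0,0,0]]

```text
t: 22.58
tcp_pos: [0.4821, 0.1551, 0.3539]
tool_rot: [-0.246, 0.762, 0.187, 0.569]
wrist_force: [0.1, -0.3, -0.7]
grip_width: 0.001
gripper_force: 0.0
```

```bash
python3 - <<'E'
from lid import *
import cv2
print(p0,s["wrist_force"],s["t"])
a=viewer.grab_frame("side");b=viewer.grab_frame("scene")
for n,im in (("side",a),("scene",b)):
    g=(im.max(2)<45).astype(np.uint8); k,lab,st,ce=cv2.connectedComponentsWithStats(g)
    for i in range(1,k):
        if st[i,4]>25 and 225<ce[i][0]<310 and 165<ce[i][1]<330: print(n,"blob",st[i],ce[i].round())
    old=cv2.imread(f"pics/{n}2.png")
    for nm,(x,y,w,h) in {"side":{"lever":(265,265,50,70)},"scene":{"bottle":(350,232,35,52),"timer":(400,275,42,32),"lever":(225,290,50,60)}}[n].items():
        print(n,nm,"mean diff",cv2.absdiff(im,old)[y:y+h,x:x+w].mean().round(1))
E
```

```text
[0.4821 0.1551 0.3539] [ 0.1374 -0.2534 -0.7015] 22.575
side blob [284 158  44  49 328] [303. 184.]
side blob [242 174   8  23 104] [245. 185.]
side blob [238 192   3  13  27] [239. 198.]
side blob [259 212  22  44 295] [269. 244.]
side blob [293 247  17  33 115] [301. 268.]
side blob [241 267   6  19  34] [242. 276.]
side blob [286 292  11  11  54] [291. 297.]
side lever mean diff 22.0
scene blob [234 186   9  19  66] [238. 195.]
scene bottle mean diff 1.6
scene timer mean diff 2.0
scene lever mean diff 19.8
```

The tab is at the 1.35 prediction in both views, and the bottle and timer are unchanged. I'll check the lever and collar against the earlier picture, since the lighting there may have changed with the lid open.

```bash
python3 - <<'E'
from h import *
import cv2
for n,(x,y,w,h) in (("side",(270,262,45,50)),("scene",(235,295,45,45))):
    o=cv2.imread(f"pics/{n}2.png"); c=viewer.grab_frame(n)
    f=lambda i: cv2.Canny(cv2.equalizeHist(cv2.cvtColor(i,cv2.COLOR_BGR2GRAY)[y-10:y+h+10,x-10:x+w+10]),60,150).astype(np.float32)
    for nm,(u,v) in {"side":{"collar":(289,293),"cap":(297,277),"boss":(273,331)},"scene":{"collar":(248,325),"cap":(255,309)}}[n].items():
        t=o[v-8:v+9,u-8:u+9]; s=c[v-16:v+17,u-16:u+17]
        r=cv2.matchTemplate(s,t,cv2.TM_CCOEFF_NORMED); _,mx,_,l=cv2.minMaxLoc(r); print(n,nm,"shift",l[0]-8,l[1]-8,round(mx,2))
E
```

```text
side collar shift 0 0 0.96
side cap shift 7 -7 0.54
side boss shift 0 0 1.0
scene collar shift 0 0 0.96
scene cap shift -2 -4 0.76
```

```bash
python3 -c "
from rig import job; print(job.hand_in())"
```

```text
the job is handed in; nothing more can be done
None
```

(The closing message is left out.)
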